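# Nest the rinse pans with their handles fanned out

## Robot

A 7-joint arm with a two-finger parallel gripper is mounted at the origin on the work surface. World frame = base frame: x ahead of the robot, y to its left, z up, the work surface at z = 0. Lengths are in m, angles in rad, forces in N, time in s.
With the tool pointing down it reaches from about 0.4 to 0.85 m from the base axis. Payload 4.5 kg.
Tool frame: the origin (TCP) lies at the very end of the fingers, on their centre line; the grasp point (between the pads) lies 19 mm behind it; z points along the fingers, y is the line along which they close (so a half turn about z gives the same grasp; the last joint's range is limited). The gripper opens to 88 mm and grips with 3 to 60 N. Pads are 18 mm wide; open, the fingers measure 123 mm over their backs; the gripper's body (75 mm by 187 mm) begins 45 mm behind the grasp point.
Start: joints at [-1.122, 0.689, -0.195, 1.565, 0.157, 0.902, -0.215], TCP at [0.252, 0.572, 0.239] pointing down, gripper open.
Joint ranges: [-3.01, 3.01], [-0.46, 2.08], [-1.47, 1.51], [0.13, 2.56], [-1, 4.14], [0.04, 2.09], [-2.66, 2.66]. Speed limits (rad/s): [2.57, 2.57, 3.14, 3.14, 3.14, 3.14, 3.14].

## Interface

Orientations are given as a 3x3 rotation matrix whose columns are the frame's x, y, z axes.
In Python, from workcell import observe, cams, r gives the robot as it stands. The module is installed in compiled form; this text tells all that it offers.
- The arm moves only by the tool step_arm, never from a script. Its argument "motion" is a list of rows, each an object with "xyz": the shift along the tool's x, y, z scaled (see below), a list of three; "twist": the turn, a rotation vector about the tool's x, y, z scaled (see below), a list of three. In form: [{"xyz": [tx, ty, tz], "twist": [ax, ay, az]}, ...]. A call has 1 to 20 rows; each row is the pose to reach, as a shift and turn from the pose commanded when the call began, along the tool's axes at that moment; what a row does not reach only later rows make up. The controller multiplies each number of a shift by 0.15 m and each number of a turn by 90 degrees. A row lasts 1/10 s, in which the tool goes at most 50 mm and 8.59 degrees, less where a joint would pass 70% of its speed; a pose out of reach is approached as far as the arm can. A call with a number of a shift or a turn outside -1 to 1 is refused whole. A call with a gripper value outside its range is refused whole. "jaw" is the opening, from -1 (shut) to 1 (fully open), set as the call begins (left out, the last holds). The fingers move at their own pace and stop on an object; "force" is the grip in N (left out, the last holds). Time passes only in rows, so rows that repeat a pose let the fingers close. It gives the time, the measured TCP pose, the force, the opening and the grip force at its end, in the units of the state.
- observe(): the state, without advancing time (a new reading comes with each control period).
- cams.get_image(name): name is "side" or "top"; returns the picture (384x512x3 uint8, red, green, blue); there is no depth.
- cams.camera_model(name): a dict with "vfov" (degrees; the focal length in pixels is half the picture's height over the tangent of half this angle, whatever the lens; pixels are square), "cx", "cy" (the principal point, pixels), "eye" and "rotation" of the camera in the world. Camera axes: x right, y down, z forward; pixel columns grow to the right and rows downward; lengths in m; the calibration is good to about 2 mm. A picture is of the moment at which its call begins. camera_model takes no time and is no camera call.
- r.sign_off(): hands the job in; it is judged then, once.
The state is a dict: "t": time; "q": joint angles; "qd": joint speeds; "joint_efforts": joint torques, N m; "tool_pos": TCP position; "tool_rot": TCP orientation; "contact_force": force on the tool from outside, world axes, zero at the start; "moment": the same for the moment, N m; "width": finger opening in m; "grip_force": force on a finger pad.
Only numpy, scipy, OpenCV 4.12 (cv2) and the standard library are available. Lean on these libraries where they do the work, as an engineer would, in place of code of your own. Each camera call takes 0.05 s, during which the arm holds its last target. There are 200 camera calls.

## Task

Put the rinse pans of the tinting corner away: nest the medium pan in the large one, which stays standing on its rubber mat, and the small pan in the medium one, each sitting level and fully home on the base of the pan below. Turn the handles so that all three stand about a quarter turn or more from one another, so that none rests on another and each pan can be taken by its own. Lower the pans in, do not drop them, and leave the bottle, screwdriver and spectacles where they are.

Things in the scene. Friction and masses are not known exactly. Their poses are not given: they have to be found in the camera images.
- large_pan_centre (a point): The large stainless rinse pan: round, 128 mm across the rim, 116 mm across the foot, 60 mm deep outside, walls 3 mm, solid base 6 mm thick, about 520 g, with one black handle. This point is on the pan's axis half-way up (30 mm above its underside). z is up the pan's axis, x points out level towards its handle.
- large_pan_grip (a point): Where to take the large pan's handle: the centre of the black grip's section 106 mm out from the pan's axis along its x, 73 mm above its underside. The steel strap leaves the rim just under the lip and the handle rises outward at 20 degrees; the black grip is 74 mm long, 22 mm wide (across y) and 18 mm thick, and reaches from 81 to 150 mm out from the axis. Axes as the pan's.
- medium_pan_centre (a point): The medium stainless rinse pan: round, 100 mm across the rim, 90 mm across the foot, 60 mm deep outside, walls 3 mm, solid base 6 mm thick, about 330 g, with one black handle. This point is on the pan's axis half-way up (30 mm above its underside). z is up the pan's axis, x points out level towards its handle.
- medium_pan_grip (a point): Where to take the medium pan's handle: the centre of the black grip's section 92 mm out from the pan's axis along its x, 73 mm above its underside. The steel strap leaves the rim just under the lip and the handle rises outward at 20 degrees; the black grip is 74 mm long, 22 mm wide (across y) and 18 mm thick, and reaches from 67 to 136 mm out from the axis. Axes as the pan's.
- small_pan_centre (a point): The small stainless rinse pan: round, 74 mm across the rim, 66 mm across the foot, 60 mm deep outside, walls 3 mm, solid base 6 mm thick, about 210 g, with one black handle. This point is on the pan's axis half-way up (30 mm above its underside). z is up the pan's axis, x points out level towards its handle.
- small_pan_grip (a point): Where to take the small pan's handle: the centre of the black grip's section 79 mm out from the pan's axis along its x, 73 mm above its underside. The steel strap leaves the rim just under the lip and the handle rises outward at 20 degrees; the black grip is 74 mm long, 22 mm wide (across y) and 18 mm thick, and reaches from 54 to 123 mm out from the axis. Axes as the pan's.
- large_pan: The large pan as a whole; origin at the centre of its underside, axes as its centre point.
- medium_pan: The medium pan as a whole; origin at the centre of its underside, axes as its centre point.
- small_pan: The small pan as a whole; origin at the centre of its underside, axes as its centre point.
- mat: Black rubber drip mat, 170 mm square and 4 mm thick, fixed to the bench, on which the large pan stands; origin at the centre of its underside.
- bin: Bystander: open blue plastic bin, 100 x 150 x 55 mm, filled with lens envelopes, fixed to the bench; origin at the centre of its underside.
- bottle: Bystander: white cleaner bottle, 54 mm across, 130 mm tall, standing loose; origin at the centre of its underside.
- driver: Bystander: screwdriver about 150 mm long lying on the bench; x runs along it towards the tip.
- spectacles: Bystander: folded black spectacles standing on the bench, 135 mm wide (along y), 40 mm tall; origin under the middle of the front.
Mind the look-alikes: they are no part of the job. Leave any red look-alike of the small_pan alone.

How it is judged:
On the way:
1. the medium pan sits fully down in the large pan, its handle turned at least about 60 degrees from the large pan's (z of medium_pan_centre in the frame of large_pan_centre between 0.003 and 0.01 m and horizontal distance between medium_pan_centre and large_pan_centre below 0.016 m and angle between medium_pan_centre's own z axis and vertical below 0.045 rad and x of medium_pan_grip in the frame of large_pan_centre below 0.055 m), for 0.2 s.
At the end, for the whole second after the job is handed in: Large pan upright, axis within 60 mm of the mat's centre; medium in it and small in medium, each level (2.5 deg), axes within 16 mm, base at most 4 mm above the base below; the three handles at least about 60 deg apart from one another; all at rest (all of step 1 and z of small_pan_centre in the frame of medium_pan_centre between 0.003 and 0.01 m and horizontal distance between small_pan_centre and medium_pan_centre below 0.016 m and angle between small_pan_centre's own z axis and vertical below 0.045 rad and x of small_pan_grip in the frame of large_pan_centre below 0.055 m and x of small_pan_grip in the frame of medium_pan_centre below 0.05 m and angle between large_pan_centre's own z axis and vertical below 0.05 rad and horizontal distance between large_pan_centre and mat below 0.06 m and height (world z) of large_pan_centre below 0.04 m and linear speed of each of large_pan, medium_pan, small_pan below 0.02 m/s); the robot touches nothing.
It fails at once if the medium pan is let fall (moves faster than 0.6 m/s with no finger on it: a fall of about 18 mm) (linear speed of medium_pan above 0.6 m/s and contact force between the fingers and medium_pan below 0.05 N).
It fails at once if the small pan is let fall (moves faster than 0.6 m/s with no finger on it: a fall of about 18 mm) (linear speed of small_pan above 0.6 m/s and contact force between the fingers and small_pan below 0.05 N).
It fails at once if the bottle is knocked or moved by more than 20 mm (distance of bottle from where it was at the start of the episode above 0.02 m).
It fails at once if the driver is knocked or moved by more than 20 mm (distance of driver from where it was at the start of the episode above 0.02 m).
It fails at once if the spectacles is knocked or moved by more than 20 mm (distance of spectacles from where it was at the start of the episode above 0.02 m).
It also fails if it takes over 61 s, if anything falls off the work surface, if the arm or the gripper's body presses on something with over 40 N, if the wrist force passes 120 N, or if a joint passes its speed limit or range.

## Working session

There is one attempt and no reset: what is moved stays moved. The work goes in short steps, Python scripts to look and compute and a tool call to move; the robot and the scene stay as the last step left them, time stands still between calls to the robot, and variables do not carry over. Pictures are saved under pics/ and viewed, at most 10 in all, crops included, and the job is handed in when it is done.

Besides the shell and the picture viewer there is one more tool, called after "Call:" as name(argument=value, ...) on one line, values as JSON. step_arm: Moves the arm, as the interface text tells. Its arguments: {"type":"object","properties":{"motion":{"type":"array","items":{"type":"object","properties":{"xyz":{"type":"array","items":{"type":"number"}},"twist":{"type":"array","items":{"type":"number"}}}}},"jaw":{"type":"number"},"force":{"type":"number"}},"required":["motion"]}

```bash
mkdir -p pics; python3 - <<'E'
from workcell import observe, cams, r
import cv2,numpy as np
s=observe();print(s['t'],s['tool_pos'],s['tool_rot'],s['width'])
for n in('top','side'):
    im=cams.get_image(n);cv2.imwrite(f'pics/{n}0.png',im[:,:,::-1]);print(n,cams.camera_model(n))
E
```

```text
0.0 [0.25165412 0.57141162 0.23790646] [[-9.15259021e-01  4.02865424e-01 -6.11819137e-04]
 [ 4.02865867e-01  9.15257415e-01 -1.71953046e-03]
 [-1.32767367e-04 -1.82029681e-03 -9.99998334e-01]] 0.0881978955749347
top {'vfov': 42.14065092530714, 'cx': 258.8417895130532, 'cy': 184.21578375318546, 'eye': array([ 0.44335437, -0.08221249,  1.49274097]), 'rotation': array([[-0.01195868, -0.99672652,  0.07995766],
       [-0.99990439,  0.01247526,  0.00596423],
       [-0.0069422 , -0.07987869, -0.99678042]])}
side {'vfov': 43.298278019935005, 'cx': 255.76846479991087, 'cy': 190.5179301724037, 'eye': array([ 0.45016412, -1.42677885,  1.00607327]), 'rotation': array([[ 0.99525532, -0.04433974,  0.0866074 ],
       [-0.09640679, -0.56958131,  0.81626151],
       [ 0.01313713, -0.82073815, -0.57115348]])}
```

View pics/top0.png

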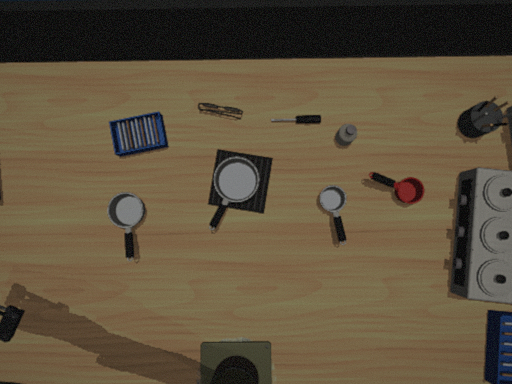

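View pics/side0.png

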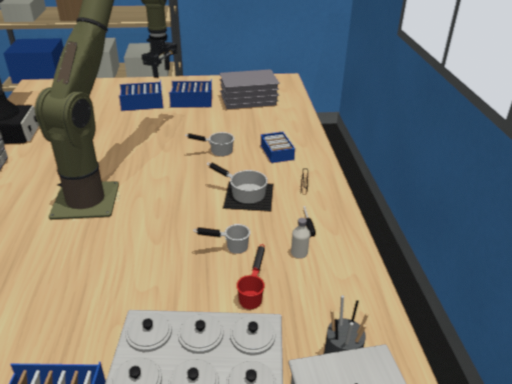

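```bash
cat > m.py <<'E'
import cv2,numpy as np
from scipy.optimize import least_squares
from workcell import observe, cams, r
def ray(n,px,z):
    c=cams.camera_model(n);f=192/np.tan(np.radians(c['vfov']/2));px=np.atleast_2d(px).astype(float)
    d=np.c_[(px-[c['cx'],c['cy']])/f,np.ones(len(px))]@np.array(c['rotation']).T
    return (c['eye']+d*((z-c['eye'][2])/d[:,2])[:,None])[:,:2]
def blob(m,seed,rad):
    k=np.zeros_like(m);cv2.circle(k,seed,rad,255,-1)
    n,l,s,c=cv2.connectedComponentsWithStats(m&k)
    return (l==1+np.argmax(s[1:,4])).astype(np.uint8)*255
def pan(im,seed,rad,hseed,R,h,n='top'):
    "rim circle (far half, known radius) at height h, grip blob centroid at h+.02"
    hsv=cv2.cvtColor(im,cv2.COLOR_RGB2HSV)
    g=((hsv[:,:,1]<60)&(hsv[:,:,2]>75)).astype(np.uint8)*255
    b=blob(g,seed,rad);c=max(cv2.findContours(b,0,1)[0],key=len)[:,0]
    p=ray(n,c,h);eye=np.array(cams.camera_model(n)['eye'][:2])
    hm=blob((hsv[:,:,2]<50).astype(np.uint8)*255,hseed,22);ys,xs=np.nonzero(hm)
    hp=ray(n,np.c_[xs,ys],h+.018)
    q=p.mean(0);u=(q-eye)/np.linalg.norm(q-eye)
    for _ in range(3):
        dh=hp.mean(0)-q;ang=(p-q)@dh/np.linalg.norm(p-q,axis=1)/np.linalg.norm(dh)
        sel=p[((p-q)@u>-.1*R)&(ang<.85)]
        q=least_squares(lambda v:np.linalg.norm(sel-v,axis=1)-R,q,loss='soft_l1',f_scale=.002).x
    res=np.linalg.norm(sel-q,axis=1)-R;d=hp.mean(0)-q
    ax=cv2.fitLine(hp.astype(np.float32),2,0,.01,.01).ravel()[:2];ax*=np.sign(ax@d)
    print(seed,'centre',q.round(4),'rms',res.std().round(4),'free R',np.linalg.norm(p-p.mean(0),axis=1).max().round(3),
     'grip',hp.mean(0).round(4),'dist',np.linalg.norm(d).round(4),'yaw c->g',np.degrees(np.arctan2(d[1],d[0])).round(1),'axis',np.degrees(np.arctan2(ax[1],ax[0])).round(1),'px',len(xs))
    return q,hp.mean(0)
def say():
    s=observe();R=s['tool_rot'];print('t',s['t'],'tcp',s['tool_pos'].round(4),'yawx',np.degrees(np.arctan2(R[1,0],R[0,0])).round(1),'z',R[:,2].round(3),'q',s['q'].round(2),'w',s['width'].round(4),'F',s['contact_force'].round(1),s['grip_force']);return s
def goal(xyz,yaw):
    "shift and turn in move units to a tool-down pose"
    from scipy.spatial.transform import Rotation as T
    s=say();R=np.array(s['tool_rot']);c,n=np.cos(np.radians(yaw)),np.sin(np.radians(yaw))
    G=np.array([[c,n,0],[n,-c,0],[0,0,-1.]])
    print('goal',np.round(xyz,4),'shift',(R.T@(np.array(xyz)-s['tool_pos'])/.15).round(3),'twist',(T.from_matrix(R.T@G).as_rotvec()/(np.pi/2)).round(3))
E
python3 - <<'E'
from m import *
im=cams.get_image('top')
pan(im,(127,210),24,(130,245),.050,.06)
pan(im,(237,180),32,(218,214),.064,.064)
pan(im,(332,200),18,(340,230),.037,.06)
print('mat corners',ray('top',[[217,150],[272,157],[264,213],[209,205]],.004).round(3).tolist())
goal([.45,.3,.2],185)
E
```

```text
(127, 210) centre [0.4907 0.3142] rms 0.0008 free R 0.063 grip [0.3898 0.295 ] dist 0.1028 yaw c->g -169.2 axis -176.0 px 196
(237, 180) centre [ 0.5749 -0.0077] rms 0.001 free R 0.077 grip [0.4918 0.0382] dist 0.0948 yaw c->g 151.1 axis 166.2 px 379
(332, 200) centre [ 0.516  -0.2864] rms 0.001 free R 0.048 grip [ 0.4284 -0.2991] dist 0.0885 yaw c->g -171.7 axis -168.0 px 183
mat corners [[0.668, 0.052], [0.644, -0.114], [0.476, -0.088], [0.502, 0.076]]Traceback (most recent call last):
  File "<stdin>", line 7, in <module>
  File "m.py", line 35, in goal
    s=say();R=np.array(s['tool_rot']);c,n=np.cos(np.radians(yaw)),np.sin(np.radians(yaw))
  File "m.py", line 31, in say
    s=observe();R=s['tool_rot'];print('t',s['t'],'tcp',s['tool_pos'].round(4),'yawx',np.degrees(np.arctan2(R[1,0],R[0,0])).round(1),'z',R[:,2].round(3),'q',s['q'].round(2),'w',s['width'].round(4),'F',s['contact_force'].round(1),s['grip_force']);return s
                                                                                                                                                                                ^^^^^^^^^^^^^^^^
AttributeError: 'float' object has no attribute 'round'
```

```bash
sed -i "s/,s\['grip_force'\])/,np.round(s['grip_force'],1))/" m.py; python3 - <<'E'
from m import *
im=cams.get_image('top')
v=cv2.cvtColor(im,cv2.COLOR_RGB2HSV)[:,:,2]
b=blob((v<50).astype(np.uint8)*255,(215,221),8);ys,xs=np.nonzero(b)
p=ray('top',np.c_[xs,ys],.086).mean(0);d=p-[.5749,-.0077];print(len(xs),p,np.hypot(*d),np.degrees(np.arctan2(d[1],d[0])))
goal([.4002,.2974,.13],190.5)
E
```

```text
96 [0.45657457 0.05016415] 0.13171624044856065 153.94018709545952Traceback (most recent call last):
  File "<stdin>", line 6, in <module>
  File "m.py", line 35, in goal
    s=say();R=np.array(s['tool_rot']);c,n=np.cos(np.radians(yaw)),np.sin(np.radians(yaw))
  File "m.py", line 31, in say
    s=observe();R=s['tool_rot'];print('t',s['t'],'tcp',s['tool_pos'].round(4),'yawx',np.degrees(np.arctan2(R[1,0],R[0,0])).round(1),'z',R[:,2].round(3),'q',s['q'].round(2),'w',s['width'].round(4),'F',s['contact_force'].round(1),np.round(s['grip_force'],1));return s
                                                                                                                                                                                ^^^^^^^^^^^^^^^^
AttributeError: 'float' object has no attribute 'round'
```

```bash
sed -i "s/s\['width'\].round(4)/round(s['width'],4)/" m.py; python3 -c "
from m import *
goal([.4002,.2974,.13],190.5)"
```

```text
t 0.2 tcp [0.2517 0.5717 0.2383] yawx 156.2 z [-0.    -0.001 -1.   ] q [-1.12  0.69 -0.19  1.57  0.16  0.9  -0.22] w 0.0882 F [ 0.   0.2 -0.5] 0.0
goal [0.4002 0.2974 0.13  ] shift [-1.643 -1.274  0.723] twist [-0.001 -0.    -0.381]
```

Call:
step_arm(motion=[{"xyz": [-0.9, -0.7, 0.2], "twist": [0, 0, -0.38]}, {"xyz": [-0.9, -0.7, 0.2], "twist": [0, 0, -0.38]}, {"xyz": [-0.9, -0.7, 0.2], "twist": [0, 0, -0.38]}, {"xyz": [-0.9, -0.7, 0.2], "twist": [0, 0, -0.38]}, {"xyz": [-0.9, -0.7, 0.2], "twist": [0, 0, -0.38]}, {"xyz": [-0.9, -0.7, 0.2], "twist": [0, 0, -0.38]}], jaw=0.4)

```text
t: 0.8
tool_pos: [0.3332, 0.422, 0.2088]
tool_rot: [[-0.984, -0.178, -0.0], [-0.178, 0.984, 0.001], [0.0, 0.001, -1.0]]
contact_force: [0.4, 0.5, 0.3]
width: 0.0619
grip_force: 0.0
```

```bash
python3 -c "
from m import *
goal([.4002,.2974,.13],190.5)"
```

```text
t 0.8 tcp [0.3332 0.422  0.2088] yawx -169.7 z [-0.     0.001 -1.   ] q [-0.76  0.63 -0.38  1.86  0.34  0.71  0.43] w 0.0619 F [0.4 0.5 0.3] 0.0
goal [0.4002 0.2974 0.13  ] shift [-0.292 -0.897  0.524] twist [ 0.001 -0.    -0.002]
```

Call:
step_arm(motion=[{"xyz": [-0.29, -0.9, 0.52], "twist": [0, 0, 0]}, {"xyz": [-0.29, -0.9, 0.52], "twist": [0, 0, 0]}, {"xyz": [-0.29, -0.9, 0.52], "twist": [0, 0, 0]}, {"xyz": [-0.29, -0.9, 0.52], "twist": [0, 0, 0]}, {"xyz": [-0.29, -0.9, 0.52], "twist": [0, 0, 0]}, {"xyz": [-0.29, -0.9, 0.52], "twist": [0, 0, 0]}])

```text
t: 1.4
tool_pos: [0.3998, 0.3001, 0.1314]
tool_rot: [[-0.983, -0.183, 0.001], [-0.183, 0.983, 0.004], [-0.001, 0.003, -1.0]]
contact_force: [-1.0, -0.6, 0.0]
width: 0.0613
grip_force: 0.0
```

```bash
python3 -c "
from m import *
goal([.4002,.2974,.054],190.5)
cv2.imwrite('pics/a.png',cv2.resize(np.hstack([cams.get_image('top')[150:290,70:210],cams.get_image('side')[90:230,150:290]])[:,:,::-1],None,fx=2.8,fy=2.8))"
```

```text
t 1.4 tcp [0.3998 0.3001 0.1314] yawx -169.4 z [ 0.001  0.004 -1.   ] q [-0.54  0.72 -0.31  2.03  0.47  0.45  0.55] w 0.0613 F [-1.  -0.6  0. ] 0.0
goal [0.4002 0.2974 0.054 ] shift [ 0.001 -0.02   0.516] twist [0.002 0.001 0.001]
```

View pics/a.png

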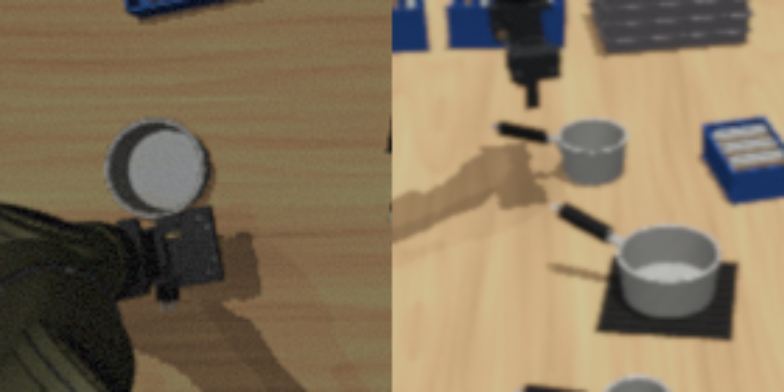

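Call:
step_arm(motion=[{"xyz": [0, -0.01, 0.25], "twist": [0, 0, 0]}, {"xyz": [0, -0.01, 0.45], "twist": [0, 0, 0]}, {"xyz": [0, -0.01, 0.51], "twist": [0, 0, 0]}, {"xyz": [0, -0.01, 0.51], "twist": [0, 0, 0]}, {"xyz": [0, -0.01, 0.51], "twist": [0, 0, 0]}, {"xyz": [0, -0.01, 0.51], "twist": [0, 0, 0]}])

```text
t: 2.1
tool_pos: [0.4012, 0.2961, 0.0555]
tool_rot: [[-0.983, -0.181, 0.002], [-0.181, 0.983, 0.002], [-0.002, 0.002, -1.0]]
contact_force: [0.0, -0.4, 0.7]
width: 0.0617
grip_force: 0.0
```

Call:
step_arm(motion=[{"xyz": [0, 0, 0], "twist": [0, 0, 0]}, {"xyz": [0, 0, 0], "twist": [0, 0, 0]}, {"xyz": [0, 0, 0], "twist": [0, 0, 0]}, {"xyz": [0, 0, 0], "twist": [0, 0, 0]}, {"xyz": [0, 0, 0], "twist": [0, 0, 0]}, {"xyz": [0, 0, 0], "twist": [0, 0, 0]}, {"xyz": [0, 0, 0], "twist": [0, 0, 0]}, {"xyz": [0, 0, 0], "twist": [0, 0, 0]}], jaw=-1, force=55)

```text
t: 2.9
tool_pos: [0.4006, 0.2954, 0.0543]
tool_rot: [[-0.983, -0.181, 0.0], [-0.181, 0.983, 0.0], [-0.0, 0.0, -1.0]]
contact_force: [-1.4, 0.8, 1.0]
width: 0.0211
grip_force: 55.0
```

Call:
step_arm(motion=[{"xyz": [0, 0, -0.1], "twist": [0, 0, 0]}, {"xyz": [0, 0, -0.25], "twist": [0, 0, 0]}, {"xyz": [0, 0, -0.4], "twist": [0, 0, 0]}, {"xyz": [0, 0, -0.55], "twist": [0, 0, 0]}, {"xyz": [0, 0, -0.7], "twist": [0, 0, 0]}, {"xyz": [0, 0, -0.8], "twist": [0, 0, 0]}, {"xyz": [0, 0, -0.8], "twist": [0, 0, 0]}, {"xyz": [0, 0, -0.8], "twist": [0, 0, 0]}])

```text
t: 3.7
tool_pos: [0.4003, 0.2944, 0.1736]
tool_rot: [[-0.984, -0.181, -0.001], [-0.181, 0.984, -0.001], [0.001, -0.001, -1.0]]
contact_force: [-0.2, -1.2, -2.3]
width: 0.0211
grip_force: 55.0
```

```bash
python3 -c "
from m import *
y=57;g=np.array([.5749,-.0077])+.092*np.array([np.cos(np.radians(y)),np.sin(np.radians(y))])
goal([*g,.174],y)
cv2.imwrite('pics/b.png',cv2.resize(np.hstack([cams.get_image('top')[150:290,70:210],cams.get_image('side')[70:210,150:290]])[:,:,::-1],None,fx=2.8,fy=2.8))"
```

```text
t 3.7 tcp [0.4003 0.2944 0.1736] yawx -169.6 z [-0.001 -0.001 -1.   ] q [-0.49  0.65 -0.37  2.01  0.42  0.57  0.59] w 0.0211 F [-0.2 -1.2 -2.3] 55.0
goal [0.625  0.0695 0.174 ] shift [-1.203 -1.746 -0.002] twist [-1.000e-03  0.000e+00  1.482e+00]
```

View pics/b.png

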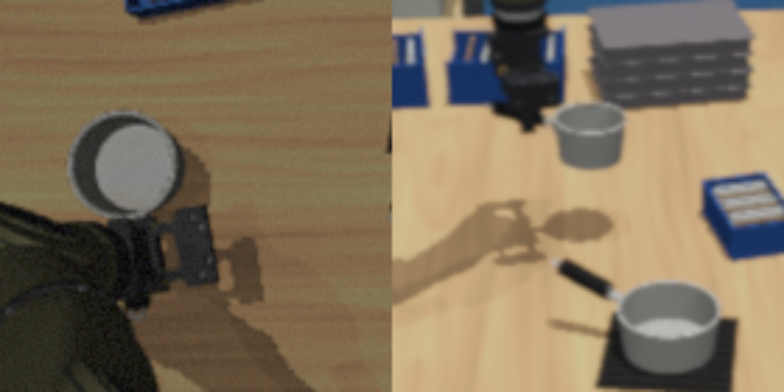

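Call:
step_arm(motion=[{"xyz": [-0.06, -0.09, 0], "twist": [0, 0, 0.06]}, {"xyz": [-0.12, -0.18, 0], "twist": [0, 0, 0.14]}, {"xyz": [-0.18, -0.27, 0], "twist": [0, 0, 0.22]}, {"xyz": [-0.24, -0.36, 0], "twist": [0, 0, 0.3]}, {"xyz": [-0.3, -0.45, 0], "twist": [0, 0, 0.38]}, {"xyz": [-0.36, -0.54, 0], "twist": [0, 0, 0.46]}, {"xyz": [-0.42, -0.63, 0], "twist": [0, 0, 0.54]}, {"xyz": [-0.48, -0.72, 0], "twist": [0, 0, 0.62]}, {"xyz": [-0.54, -0.81, 0], "twist": [0, 0, 0.69]}, {"xyz": [-0.6, -0.87, 0], "twist": [0, 0, 0.74]}, {"xyz": [-0.6, -0.87, 0], "twist": [0, 0, 0.74]}])

```text
t: 4.9
tool_pos: [0.5137, 0.1814, 0.1731]
tool_rot: [[-0.554, 0.832, -0.0], [0.832, 0.554, -0.002], [-0.002, -0.001, -1.0]]
contact_force: [-0.2, -0.3, -3.4]
width: 0.0211
grip_force: 55.0
```

```bash
python3 -c "
from m import *
y=57;g=np.array([.5749,-.0077])+.092*np.array([np.cos(np.radians(y)),np.sin(np.radians(y))])
goal([*g,.174],y)"
```

```text
t 4.9 tcp [0.5137 0.1814 0.1731] yawx 123.7 z [-0.    -0.002 -1.   ] q [-0.38  0.68 -0.08  1.88  0.09  0.59  0.07] w 0.0211 F [-0.2 -0.3 -3.4] 55.0
goal [0.625  0.0695 0.174 ] shift [-1.032  0.204 -0.004] twist [-0.     0.001  0.741]
```

Call:
step_arm(motion=[{"xyz": [-0.1, 0.02, 0], "twist": [0, 0, 0.06]}, {"xyz": [-0.2, 0.04, 0], "twist": [0, 0, 0.14]}, {"xyz": [-0.3, 0.06, 0], "twist": [0, 0, 0.22]}, {"xyz": [-0.4, 0.08, 0], "twist": [0, 0, 0.3]}, {"xyz": [-0.5, 0.1, 0], "twist": [0, 0, 0.38]}, {"xyz": [-0.6, 0.12, 0], "twist": [0, 0, 0.46]}, {"xyz": [-0.7, 0.14, 0], "twist": [0, 0, 0.54]}, {"xyz": [-0.8, 0.16, 0], "twist": [0, 0, 0.62]}, {"xyz": [-0.9, 0.18, 0], "twist": [0, 0, 0.69]}, {"xyz": [-1, 0.2, 0], "twist": [0, 0, 0.74]}, {"xyz": [-1, 0.2, 0], "twist": [0, 0, 0.74]}, {"xyz": [-1, 0.2, 0], "twist": [0, 0, 0.74]}])

```text
t: 6.1
tool_pos: [0.6201, 0.0764, 0.1734]
tool_rot: [[0.538, 0.843, -0.002], [0.843, -0.538, 0.001], [-0.001, -0.002, -1.0]]
contact_force: [-0.5, 0.3, -3.6]
width: 0.0213
grip_force: 55.0
```

```bash
python3 -c "
from m import *
y=57;g=np.array([.5749,-.0077])+.092*np.array([np.cos(np.radians(y)),np.sin(np.radians(y))])
goal([*g,.11],y)
t=cams.get_image('top');cv2.imwrite('pics/c.png',cv2.resize(np.hstack([t[110:250,170:310],cams.get_image('side')[90:230,180:320]])[:,:,::-1],None,fx=2.8,fy=2.8))"
```

```text
t 6.1 tcp [0.6201 0.0764 0.1734] yawx 57.4 z [-0.002  0.001 -1.   ] q [-0.32  0.78  0.23  1.64 -0.24  0.75 -0.55] w 0.0213 F [-0.5  0.3 -3.6] 55.0
goal [0.625  0.0695 0.11  ] shift [-0.021  0.053  0.422] twist [-0.001  0.     0.005]
```

View pics/c.png

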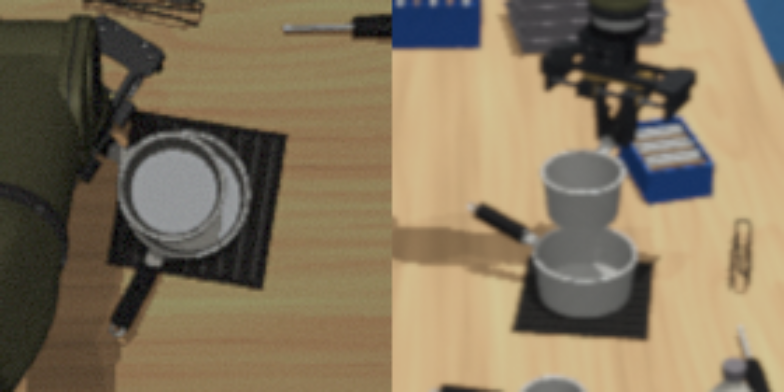

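```bash
python3 -c "
from m import *
print(ray('top',[[231.4,177.9]],.1794),ray('top',[[170+185/2.8,110+194/2.8]],.064))
print('R',np.diff(ray('top',[[170+119/2.8,178],[170+225/2.8,178]],.1794),axis=0))
s=observe();print('nominal',np.array(s['tool_pos'])[:2]-.092*np.array(s['tool_rot'])[:2,0])"
```

```text
[[ 0.56638866 -0.00190362]] [[ 0.57302293 -0.00827219]]
R [[-0.00126365 -0.10026208]]
nominal [ 0.57046628 -0.00063366]
```

Call:
step_arm(motion=[{"xyz": [-0.01, 0.03, 0], "twist": [0, 0, 0]}, {"xyz": [-0.02, 0.055, 0.05], "twist": [0, 0, 0]}, {"xyz": [-0.02, 0.055, 0.15], "twist": [0, 0, 0]}, {"xyz": [-0.02, 0.055, 0.25], "twist": [0, 0, 0]}, {"xyz": [-0.02, 0.055, 0.35], "twist": [0, 0, 0]}, {"xyz": [-0.02, 0.055, 0.45], "twist": [0, 0, 0]}, {"xyz": [-0.02, 0.055, 0.55], "twist": [0, 0, 0]}, {"xyz": [-0.02, 0.055, 0.62], "twist": [0, 0, 0]}, {"xyz": [-0.02, 0.055, 0.65], "twist": [0, 0, 0]}, {"xyz": [-0.02, 0.055, 0.65], "twist": [0, 0, 0]}, {"xyz": [-0.02, 0.055, 0.65], "twist": [0, 0, 0]}])

```text
t: 7.3
tool_pos: [0.627, 0.0683, 0.0771]
tool_rot: [[0.541, 0.841, 0.001], [0.841, -0.541, 0.0], [0.001, 0.001, -1.0]]
contact_force: [0.2, -0.8, -2.4]
width: 0.0209
grip_force: 55.0
```

Call:
step_arm(motion=[{"xyz": [0, 0, 0.02], "twist": [0, 0, 0]}, {"xyz": [0, 0, 0.04], "twist": [0, 0, 0]}, {"xyz": [0, 0, 0.05], "twist": [0, 0, 0]}, {"xyz": [0, 0, 0.06], "twist": [0, 0, 0]}, {"xyz": [0, 0, 0.06], "twist": [0, 0, 0]}, {"xyz": [0, 0, 0.06], "twist": [0, 0, 0]}])

```text
t: 7.9
tool_pos: [0.6265, 0.0682, 0.0677]
tool_rot: [[0.541, 0.841, -0.0], [0.841, -0.541, 0.0], [0.0, -0.0, -1.0]]
contact_force: [0.1, -0.2, -2.8]
width: 0.0216
grip_force: 55.0
```

Still about 3 mm clear by the numbers and no contact yet; continue in small steps.

Call:
step_arm(motion=[{"xyz": [0, 0, 0.007], "twist": [0, 0, 0]}, {"xyz": [0, 0, 0.014], "twist": [0, 0, 0]}, {"xyz": [0, 0, 0.021], "twist": [0, 0, 0]}, {"xyz": [0, 0, 0.021], "twist": [0, 0, 0]}, {"xyz": [0, 0, 0.021], "twist": [0, 0, 0]}])

```text
t: 8.4
tool_pos: [0.6269, 0.0685, 0.0648]
tool_rot: [[0.541, 0.841, 0.001], [0.841, -0.541, 0.0], [0.001, 0.001, -1.0]]
contact_force: [0.3, 1.4, -1.1]
width: 0.0212
grip_force: 55.0
```

Force is unloading (first touch); a little lower, then release gently.

Call:
step_arm(motion=[{"xyz": [0, 0, 0.005], "twist": [0, 0, 0]}, {"xyz": [0, 0, 0.01], "twist": [0, 0, 0]}, {"xyz": [0, 0, 0.01], "twist": [0, 0, 0]}, {"xyz": [0, 0, 0.01], "twist": [0, 0, 0]}])

```text
t: 8.8
tool_pos: [0.6272, 0.0687, 0.064]
tool_rot: [[0.541, 0.841, 0.001], [0.841, -0.541, 0.001], [0.002, 0.001, -1.0]]
contact_force: [0.6, 1.6, 5.6]
width: 0.0213
grip_force: 55.0
```

Call:
step_arm(motion=[{"xyz": [0, 0, 0], "twist": [0, 0, 0]}, {"xyz": [0, 0, 0], "twist": [0, 0, 0]}, {"xyz": [0, 0, 0], "twist": [0, 0, 0]}, {"xyz": [0, 0, 0], "twist": [0, 0, 0]}, {"xyz": [0, 0, 0], "twist": [0, 0, 0]}], jaw=0.1)

```text
t: 9.3
tool_pos: [0.6263, 0.0681, 0.0629]
tool_rot: [[0.541, 0.841, -0.0], [0.841, -0.541, -0.0], [-0.0, -0.0, -1.0]]
contact_force: [-0.0, -0.2, 0.0]
width: 0.0484
grip_force: 0.0
```

Call:
step_arm(motion=[{"xyz": [0, 0, -0.2], "twist": [0, 0, 0]}, {"xyz": [0, 0, -0.5], "twist": [0, 0, 0]}, {"xyz": [0, 0, -0.8], "twist": [0, 0, 0]}, {"xyz": [0, 0, -0.9], "twist": [0, 0, 0]}, {"xyz": [0, 0, -0.9], "twist": [0, 0, 0]}])

```text
t: 9.8
tool_pos: [0.6283, 0.0682, 0.201]
tool_rot: [[0.541, 0.841, 0.006], [0.841, -0.541, 0.001], [0.004, 0.005, -1.0]]
contact_force: [0.2, 0.1, -0.7]
width: 0.0482
grip_force: 0.0
```

```bash
python3 -c "
from m import *
a=np.radians(-171.5);g=np.array([.516,-.2864])+.079*np.array([np.cos(a),np.sin(a)])
goal([*g,.2],8.5)"
```

```text
t 9.8 tcp [0.6283 0.0682 0.201 ] yawx 57.2 z [ 0.006  0.001 -1.   ] q [-0.31  0.75  0.24  1.6  -0.23  0.81 -0.55] w 0.0482 F [ 0.2  0.1 -0.7] 0.0
goal [ 0.4379 -0.2981  0.2   ] shift [-2.74   0.254 -0.003] twist [ 0.002 -0.003  0.541]
```

Call:
step_arm(motion=[{"xyz": [-0.3, 0, 0], "twist": [0, 0, 0.1]}, {"xyz": [-0.6, 0.05, 0], "twist": [0, 0, 0.18]}, {"xyz": [-0.9, 0.1, 0], "twist": [0, 0, 0.27]}, {"xyz": [-1, 0.1, 0], "twist": [0, 0, 0.36]}, {"xyz": [-1, 0.1, 0], "twist": [0, 0, 0.45]}, {"xyz": [-1, 0.1, 0], "twist": [0, 0, 0.54]}, {"xyz": [-1, 0.1, 0], "twist": [0, 0, 0.54]}], jaw=0.4)

```text
t: 10.5
tool_pos: [0.5568, -0.0659, 0.1963]
tool_rot: [[0.989, 0.149, -0.003], [0.149, -0.989, -0.001], [-0.003, 0.0, -1.0]]
contact_force: [0.2, 0.0, -1.0]
width: 0.0618
grip_force: 0.0
```

```bash
python3 -c "
from m import *
goal([.4379,-.2981,.2],8.5)"
```

```text
t 10.5 tcp [ 0.5568 -0.0659  0.1963] yawx 8.6 z [-0.003 -0.001 -1.   ] q [-0.23  0.71  0.46  1.82 -0.45  0.72 -0.94] w 0.0618 F [ 0.2  0.  -1. ] 0.0
goal [ 0.4379 -0.2981  0.2   ] shift [-1.015  1.412 -0.021] twist [0.    0.002 0.001]
```

Call:
step_arm(motion=[{"xyz": [-0.2, 0.25, 0], "twist": [0, 0, 0]}, {"xyz": [-0.4, 0.5, 0], "twist": [0, 0, 0]}, {"xyz": [-0.6, 0.75, 0], "twist": [0, 0, 0]}, {"xyz": [-0.8, 1, 0], "twist": [0, 0, 0]}, {"xyz": [-0.9, 1, 0], "twist": [0, 0, 0]}, {"xyz": [-0.9, 1, 0], "twist": [0, 0, 0]}])

```text
t: 11.1
tool_pos: [0.4439, -0.2359, 0.1974]
tool_rot: [[0.989, 0.148, -0.003], [0.148, -0.989, 0.001], [-0.003, -0.001, -1.0]]
contact_force: [0.8, 0.4, 0.4]
width: 0.0618
grip_force: 0.0
```

```bash
python3 -c "
from m import *
goal([.4379,-.2981,.13],8.5)"
```

```text
t 11.1 tcp [ 0.4439 -0.2359  0.1974] yawx 8.5 z [-0.003  0.001 -1.   ] q [ 0.15  0.63  0.4   1.99 -0.41  0.6  -0.6 ] w 0.0618 F [0.8 0.4 0.4] 0.0
goal [ 0.4379 -0.2981  0.13  ] shift [-0.099  0.405  0.449] twist [-0.001  0.002  0.   ]
```

Call:
step_arm(motion=[{"xyz": [-0.05, 0.2, 0.2], "twist": [0, 0, 0]}, {"xyz": [-0.1, 0.4, 0.4], "twist": [0, 0, 0]}, {"xyz": [-0.1, 0.4, 0.45], "twist": [0, 0, 0]}, {"xyz": [-0.1, 0.4, 0.45], "twist": [0, 0, 0]}, {"xyz": [-0.1, 0.4, 0.45], "twist": [0, 0, 0]}, {"xyz": [-0.1, 0.4, 0.45], "twist": [0, 0, 0]}])

```text
t: 11.7
tool_pos: [0.4425, -0.2946, 0.1312]
tool_rot: [[0.988, 0.153, 0.001], [0.153, -0.988, 0.0], [0.001, -0.0, -1.0]]
contact_force: [0.2, 0.9, 0.4]
width: 0.0618
grip_force: 0.0
```

```bash
python3 -c "
from m import *
goal([.4379,-.2981,.054],8.5)
t=cams.get_image('top');s=cams.get_image('side')
A=np.hstack([t[120:240,190:390],s[140:260,150:350]]);cv2.imwrite('pics/d.png',cv2.resize(A[:,:,::-1],None,fx=2,fy=2))"
```

```text
t 11.7 tcp [ 0.4425 -0.2946  0.1312] yawx 8.8 z [ 0.001  0.    -1.   ] q [ 0.32  0.76  0.3   1.96 -0.45  0.49 -0.46] w 0.0618 F [0.2 0.9 0.4] 0.0
goal [ 0.4379 -0.2981  0.054 ] shift [-0.035  0.018  0.515] twist [-0.    -0.001  0.004]
```

View pics/d.png

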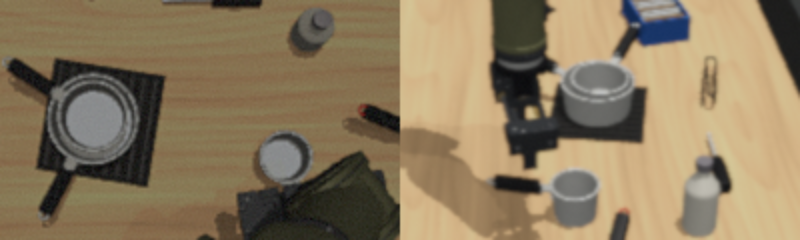

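Call:
step_arm(motion=[{"xyz": [-0.03, 0.02, 0.2], "twist": [0, 0, 0]}, {"xyz": [-0.03, 0.02, 0.4], "twist": [0, 0, 0]}, {"xyz": [-0.03, 0.02, 0.51], "twist": [0, 0, 0]}, {"xyz": [-0.03, 0.02, 0.51], "twist": [0, 0, 0]}, {"xyz": [-0.03, 0.02, 0.51], "twist": [0, 0, 0]}, {"xyz": [-0.03, 0.02, 0.51], "twist": [0, 0, 0]}])

```text
t: 12.4
tool_pos: [0.438, -0.3001, 0.0553]
tool_rot: [[0.989, 0.151, 0.002], [0.151, -0.989, -0.001], [0.002, 0.002, -1.0]]
contact_force: [0.5, -0.7, -0.5]
width: 0.0619
grip_force: 0.0
```

Call:
step_arm(motion=[{"xyz": [0, 0, 0], "twist": [0, 0, 0]}, {"xyz": [0, 0, 0], "twist": [0, 0, 0]}, {"xyz": [0, 0, 0], "twist": [0, 0, 0]}, {"xyz": [0, 0, 0], "twist": [0, 0, 0]}, {"xyz": [0, 0, 0], "twist": [0, 0, 0]}, {"xyz": [0, 0, 0], "twist": [0, 0, 0]}, {"xyz": [0, 0, 0], "twist": [0, 0, 0]}, {"xyz": [0, 0, 0], "twist": [0, 0, 0]}], jaw=-1)

```text
t: 13.2
tool_pos: [0.4372, -0.2997, 0.054]
tool_rot: [[0.989, 0.15, -0.0], [0.15, -0.989, 0.0], [0.0, -0.0, -1.0]]
contact_force: [-0.4, 0.1, 1.1]
width: 0.0215
grip_force: 54.9
```

Call:
step_arm(motion=[{"xyz": [0, 0, -0.1], "twist": [0, 0, 0]}, {"xyz": [0, 0, -0.25], "twist": [0, 0, 0]}, {"xyz": [0, 0, -0.4], "twist": [0, 0, 0]}, {"xyz": [0, 0, -0.55], "twist": [0, 0, 0]}, {"xyz": [0, 0, -0.7], "twist": [0, 0, 0]}, {"xyz": [0, 0, -0.85], "twist": [0, 0, 0]}, {"xyz": [0, 0, -0.9], "twist": [0, 0, 0]}, {"xyz": [0, 0, -0.9], "twist": [0, 0, 0]}, {"xyz": [0, 0, -0.9], "twist": [0, 0, 0]}])

```text
t: 14.1
tool_pos: [0.4366, -0.2992, 0.188]
tool_rot: [[0.989, 0.15, -0.002], [0.15, -0.989, 0.001], [-0.001, -0.001, -1.0]]
contact_force: [0.4, -0.0, -2.3]
width: 0.0214
grip_force: 54.9
```

```bash
python3 -c "
from m import *
im=cams.get_image('top')
hsv=cv2.cvtColor(im,cv2.COLOR_RGB2HSV);g=((hsv[:,:,1]<60)&(hsv[:,:,2]>75)).astype(np.uint8)*255
for z,seed,rad in((.07,(237,180),30),):
    b=blob(g,seed,rad);print(cv2.minEnclosingCircle(max(cv2.findContours(b,0,1)[0],key=len)))
y=251;a=np.radians(y)
goal([.5745+.079*np.cos(a),-.008+.079*np.sin(a),.19],y-180)
A=np.hstack([im[110:260,190:390],cams.get_image('side')[130:280,150:350]]);cv2.imwrite('pics/e.png',cv2.resize(A[:,:,::-1],None,fx=2,fy=2))"
```

```text
((234.84124755859375, 181.31527709960938), 25.589380264282227)
t 14.15 tcp [ 0.4365 -0.2991  0.1878] yawx 8.6 z [-0.002  0.002 -1.   ] q [ 0.29  0.67  0.38  1.92 -0.41  0.62 -0.49] w 0.0212 F [ 0.6  1.  -2.8] 54.9
goal [ 0.5488 -0.0827  0.19  ] shift [ 0.957 -1.314 -0.014] twist [-0.002  0.    -0.693]
```

View pics/e.png

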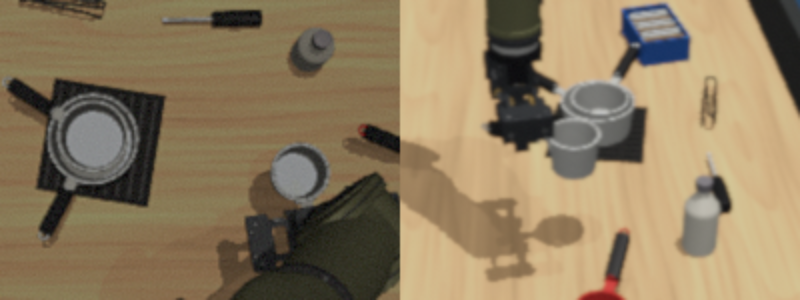

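Call:
step_arm(motion=[{"xyz": [0.07, -0.1, 0], "twist": [0, 0, -0.03]}, {"xyz": [0.14, -0.2, 0], "twist": [0, 0, -0.08]}, {"xyz": [0.21, -0.3, 0], "twist": [0, 0, -0.14]}, {"xyz": [0.28, -0.4, 0], "twist": [0, 0, -0.2]}, {"xyz": [0.35, -0.5, 0], "twist": [0, 0, -0.27]}, {"xyz": [0.42, -0.6, 0], "twist": [0, 0, -0.34]}, {"xyz": [0.49, -0.7, 0], "twist": [0, 0, -0.4]}, {"xyz": [0.56, -0.8, 0], "twist": [0, 0, -0.46]}, {"xyz": [0.63, -0.9, 0], "twist": [0, 0, -0.52]}, {"xyz": [0.7, -1, 0], "twist": [0, 0, -0.58]}, {"xyz": [0.73, -1, 0], "twist": [0, 0, -0.64]}, {"xyz": [0.73, -1, 0], "twist": [0, 0, -0.69]}, {"xyz": [0.73, -1, 0], "twist": [0, 0, -0.69]}])

```text
t: 15.5
tool_pos: [0.5232, -0.1329, 0.1887]
tool_rot: [[0.325, 0.946, -0.0], [0.946, -0.325, 0.001], [0.001, -0.001, -1.0]]
contact_force: [-0.6, -0.3, -2.7]
width: 0.0214
grip_force: 54.9
```

```bash
python3 -c "
from m import *
print(ray('top',[[237.5,179]],.07))
y=251;a=np.radians(y)
goal([.5745+.079*np.cos(a),-.008+.079*np.sin(a),.19],y-180)"
```

```text
[[ 0.57324933 -0.0126869 ]]
t 15.5 tcp [ 0.5232 -0.1329  0.1887] yawx 71.0 z [-0.     0.001 -1.   ] q [ 0.1   0.65  0.11  1.88 -0.12  0.61 -0.05] w 0.0214 F [-0.6 -0.3 -2.7] 54.9
goal [ 0.5488 -0.0827  0.19  ] shift [ 0.372  0.053 -0.008] twist [-0.001 -0.001  0.   ]
```

Call:
step_arm(motion=[{"xyz": [0.08, 0.01, 0], "twist": [0, 0, 0]}, {"xyz": [0.16, 0.02, 0], "twist": [0, 0, 0]}, {"xyz": [0.24, 0.04, 0], "twist": [0, 0, 0]}, {"xyz": [0.32, 0.05, 0], "twist": [0, 0, 0]}, {"xyz": [0.36, 0.05, 0], "twist": [0, 0, 0]}, {"xyz": [0.36, 0.05, 0], "twist": [0, 0, 0]}, {"xyz": [0.36, 0.05, 0], "twist": [0, 0, 0]}])

```text
t: 16.2
tool_pos: [0.5475, -0.0868, 0.189]
tool_rot: [[0.33, 0.944, -0.0], [0.944, -0.33, -0.0], [-0.001, -0.0, -1.0]]
contact_force: [-0.4, -0.1, -2.8]
width: 0.0211
grip_force: 54.9
```

```bash
python3 -c "
from m import *
s=say();print('nominal',np.array(s['tool_pos'])[:2]+.079*np.array(s['tool_rot'])[:2,0])
im=cams.get_image('top')
A=np.hstack([im[120:240,170:310],cams.get_image('side')[100:220,180:320]]);cv2.imwrite('pics/f.png',cv2.resize(A[:,:,::-1],None,fx=2.8,fy=2.8))"
```

```text
t 16.2 tcp [ 0.5475 -0.0868  0.189 ] yawx 70.7 z [-0. -0. -1.] q [-0.    0.67  0.12  1.84 -0.13  0.64 -0.14] w 0.0211 F [-0.4 -0.1 -2.8] 54.9
nominal [ 0.57360254 -0.01225452]
```

View pics/f.png

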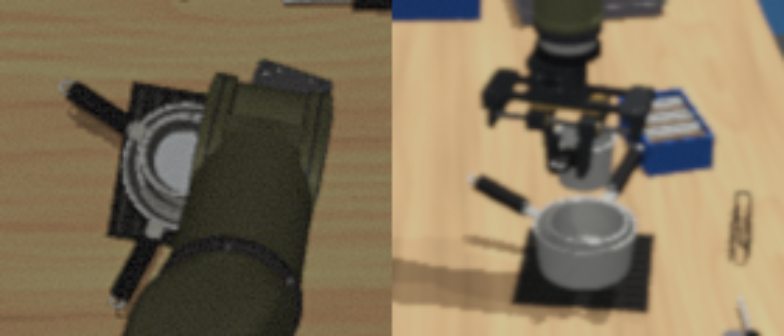

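Call:
step_arm(motion=[{"xyz": [0.012, 0, 0.05], "twist": [0, 0, 0]}, {"xyz": [0.012, 0, 0.15], "twist": [0, 0, 0]}, {"xyz": [0.012, 0, 0.25], "twist": [0, 0, 0]}, {"xyz": [0.012, 0, 0.35], "twist": [0, 0, 0]}, {"xyz": [0.012, 0, 0.45], "twist": [0, 0, 0]}, {"xyz": [0.012, 0, 0.55], "twist": [0, 0, 0]}, {"xyz": [0.012, 0, 0.64], "twist": [0, 0, 0]}, {"xyz": [0.012, 0, 0.7], "twist": [0, 0, 0]}, {"xyz": [0.012, 0, 0.72], "twist": [0, 0, 0]}, {"xyz": [0.012, 0, 0.72], "twist": [0, 0, 0]}, {"xyz": [0.012, 0, 0.72], "twist": [0, 0, 0]}])

```text
t: 17.4
tool_pos: [0.5488, -0.0849, 0.0815]
tool_rot: [[0.33, 0.944, 0.001], [0.944, -0.33, -0.0], [0.0, 0.001, -1.0]]
contact_force: [0.0, 0.7, -2.3]
width: 0.0212
grip_force: 54.9
```

Call:
step_arm(motion=[{"xyz": [0, 0, 0.02], "twist": [0, 0, 0]}, {"xyz": [0, 0, 0.04], "twist": [0, 0, 0]}, {"xyz": [0, 0, 0.05], "twist": [0, 0, 0]}, {"xyz": [0, 0, 0.06], "twist": [0, 0, 0]}, {"xyz": [0, 0, 0.06], "twist": [0, 0, 0]}, {"xyz": [0, 0, 0.06], "twist": [0, 0, 0]}])

```text
t: 18.0
tool_pos: [0.5484, -0.0848, 0.072]
tool_rot: [[0.33, 0.944, -0.0], [0.944, -0.33, 0.0], [0.0, -0.0, -1.0]]
contact_force: [0.4, -0.8, -2.8]
width: 0.0213
grip_force: 54.9
```

Call:
step_arm(motion=[{"xyz": [0, 0, 0.005], "twist": [0, 0, 0]}, {"xyz": [0, 0, 0.01], "twist": [0, 0, 0]}, {"xyz": [0, 0, 0.015], "twist": [0, 0, 0]}, {"xyz": [0, 0, 0.015], "twist": [0, 0, 0]}, {"xyz": [0, 0, 0.015], "twist": [0, 0, 0]}])

```text
t: 18.5
tool_pos: [0.5485, -0.0852, 0.0701]
tool_rot: [[0.33, 0.944, 0.0], [0.944, -0.33, -0.0], [-0.0, 0.001, -1.0]]
contact_force: [-0.4, -1.5, 2.3]
width: 0.0213
grip_force: 54.9
```

Contact at the expected home height (force z risen by 5 N). Release and back off.

Call:
step_arm(motion=[{"xyz": [0, 0, 0], "twist": [0, 0, 0]}, {"xyz": [0, 0, 0], "twist": [0, 0, 0]}, {"xyz": [0, 0, 0], "twist": [0, 0, 0]}, {"xyz": [0, 0, 0], "twist": [0, 0, 0]}, {"xyz": [0, 0, 0], "twist": [0, 0, 0]}], jaw=0.1)

```text
t: 19.0
tool_pos: [0.5484, -0.0847, 0.0698]
tool_rot: [[0.33, 0.944, 0.0], [0.944, -0.33, 0.0], [0.0, -0.0, -1.0]]
contact_force: [0.4, 0.5, -0.0]
width: 0.0482
grip_force: 0.0
```

Call:
step_arm(motion=[{"xyz": [0, 0, -0.2], "twist": [0, 0, 0]}, {"xyz": [0, 0, -0.5], "twist": [0, 0, 0]}, {"xyz": [0, 0, -0.8], "twist": [0, 0, 0]}, {"xyz": [-0.3, 0, -1], "twist": [0, 0, 0]}, {"xyz": [-0.6, 0, -1], "twist": [0, 0, 0]}, {"xyz": [-1, 0, -1], "twist": [0, 0, 0]}, {"xyz": [-1, 0, -1], "twist": [0, 0, 0]}, {"xyz": [-1, 0, -1], "twist": [0, 0, 0]}, {"xyz": [-1, 0, -1], "twist": [0, 0, 0]}])

```text
t: 19.9
tool_pos: [0.4995, -0.2247, 0.2196]
tool_rot: [[0.328, 0.945, 0.0], [0.945, -0.328, 0.002], [0.002, -0.0, -1.0]]
contact_force: [-0.2, 0.2, -0.7]
width: 0.0481
grip_force: 0.0
```

```bash
python3 -c "
from m import *
say()
A=np.hstack([cams.get_image('top')[120:240,170:310],cams.get_image('side')[120:240,180:320]]);cv2.imwrite('pics/g.png',cv2.resize(A[:,:,::-1],None,fx=2.8,fy=2.8))"
```

```text
t 19.9 tcp [ 0.4995 -0.2247  0.2196] yawx 70.8 z [ 0.     0.002 -1.   ] q [ 0.27  0.61  0.11  1.83 -0.1   0.7   0.1 ] w 0.0481 F [-0.2  0.2 -0.7] 0.0
```

View pics/g.png

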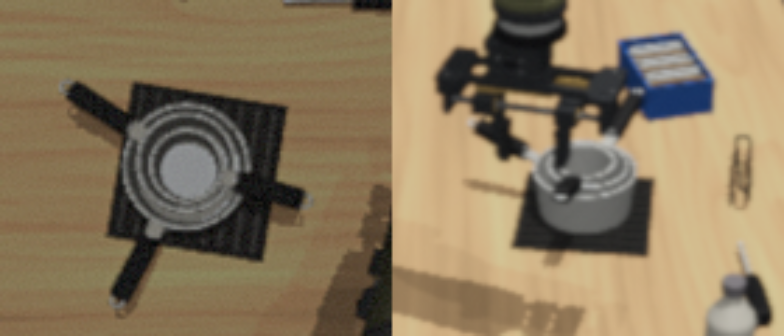

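The top view shows three concentric rims around (187,168). The handles point to (65,88), (120,300) and (305,198), each about 90° or more apart, and all the pans look level and home.

```bash
python3 -c "
from workcell import r
print(r.sign_off())"
```

```text
the job is handed in; nothing more can be done
None
```

The job is handed in with the medium pan nested in the large one and the small pan in the medium; the last pictures show them level and home, handles about a quarter turn or more apart, and the bottle, screwdriver and spectacles were not touched (no verdict was returned).

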